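Load the glaze mill and hold its lid at the run position

ROBOT

A 6-joint arm with a two-finger parallel gripper is mounted at the origin on the work surface. World frame = base frame: x ahead of the robot, y to its left, z up, the work surface at z = 0. Lengths are in m, angles in rad, forces in N, time in s.
With the tool pointing down it reaches from about 0.325 to 0.775 m from the base axis. Payload 9.3 kg.
Tool frame: the origin (TCP) lies between the finger pads; the fingertips stand 25 mm ahead of it and the grasp point (between the pads) lies 6 mm ahead of it; x points along the fingers, z is the direction in which the jaws open and shut, and the axes are right-handed (so a half turn about x gives the same grasp; the last joint's range is limited). The gripper opens to 85 mm and grips with 20 to 120 N. Pads are 22 mm wide; open, the fingers measure 114 mm over their backs; the gripper's body (76 mm by 85 mm) begins 54 mm behind the grasp point. The pads swing forward as they close: fully open they stand 13 mm farther back than shut.
Start: joints at [1.074, 0.259, 0.021, 1.334, 0, 1.418], TCP at [0.185, 0.518, 0.256] pointing down, gripper open.
Joint ranges: [-3.04, 3.04], [-0.91, 1.82], [-1.04, 1.36], [-1.92, 1.95], [-1.52, 1.45], [-3.14, 3.14]. Speed limits (rad/s): [2.22, 2.22, 2.79, 3.14, 3.14, 3.14].

INTERFACE

Orientations are given as a rotation vector (axis times angle).
In Python, from cell import arm, eyes, nets gives the robot as it stands.
- The arm moves only by the shell command python3 -m pendant 'ROWS' [FORCE]. ROWS is JSON, a list of rows, each an object of numbers: "x", "y", "z": the shift along the tool's x, y, z in cm; "roll": the turn about the tool's x in degrees; "jaw": the closure, from 0 (fully open) to 1 (shut). A call has 1 to 8 rows; each row shifts and turns the commanded pose from where the row before left it, along the tool's axes as they then stand; what a row does not reach is not made up. A row lasts 1/8 s, in which the tool goes at most 62.5 mm and 10.7 degrees, less where a joint would pass 70% of its speed; a pose out of reach is approached as far as the arm can. A call is refused whole if a number of a shift passes 6.25 or a number of a turn 10.7, either way. A call with a gripper value outside its range is refused whole. The fingers move at their own pace and stop on an object; FORCE is the grip in N (left out, the last holds). Time passes only in rows, so rows that do not move let the fingers close. It gives the time, the measured TCP pose, the force and the opening at its end, in the units of the state.
- arm.get_state(): the state, without advancing time (a new reading comes with each control period).
- eyes.capture(name): name is "scene" or "top" or "wrist"; returns a dict with "pixels" (480x640x3 uint8, red, green, blue), "camera_matrix" (3x3 intrinsics, pixels), "world_from_camera" (4x4, takes a point from camera to world coordinates). Camera axes: x right, y up, looking along -z (the intrinsics and any distortion apply to the point x, -y, -z); pixel columns grow to the right and rows downward; lengths in m; the calibration is good to about 2 mm. A picture is of the moment at which its call begins. There is no depth.
- arm.finish_job(): hands the job in, once; it reports no verdict.
Trained networks look in the newest picture that a camera, given by its name, has taken for a name from the list of things; names that differ only in an ending like _2 or _b are one class to them, and where a whole thing is asked for, a point or a joint stands for the part that bears it (a point fixed in the world has none). Each returns a list of dicts, best first, with "score" (0 to 1); they miss things now and then, are a little off and sometimes report something else, mostly with a low value. They report only what shows in the picture. A call takes as long as a camera call. They do not tell look-alikes from the thing itself.
- nets.boxes_of(query, camera): "location" ([x, y, z] in m, in the coordinates of the camera as it stood for that picture, good to about 4 mm: the middle of the surface that is visible of it).
The state is a dict: "t": time; "q": joint angles; "qvel": joint speeds; "joint_torque": joint torques, N m; "eef_pos": TCP position; "ee_rot": TCP orientation; "contact_force": force on the tool from outside, world axes, zero at the start; "ft_torque": the same for the moment, N m; "gripper_width": finger opening in m.
Only numpy, scipy, OpenCV 4.12 (cv2) and the standard library are available. Lean on these libraries where they do the work, as an engineer would, in place of code of your own. Each camera call takes 0.05 s, during which the arm holds its last target.

TASK

On the potter's bench, a round porcelain grinding cylinder and a square kiln prop have got mixed up: drop the cylinder into the open bowl of the glaze mill and put the prop back in the wooden tray with the other kiln props. Then fit the bayonet lid into the mill, its two pins down through the two notches until it sits flush, and turn it clockwise (seen from above) against the spring to the wide middle rib, half-way to the lock, without letting it click into the lock. The mill runs only while the lid is held there, so finish still gripping the lid at that half-way position; leave the other things on the bench where they are.

Things in the scene. Friction and masses are not known exactly. Their poses are not given: they have to be found in the camera images.
- mill: The glaze mill, fixed to the bench: a round grey housing 132 mm across and 56 mm high; on it an aluminium collar 104 mm across, its flat top 85 mm above the bench. Origin at the centre of its underside, axes as the mouth's.
- mill_mouth (a point): Centre of the mill's mouth, level with the collar's top; z up. The mouth is 66 mm across; the bowl under it 70 mm across, its floor 65 mm below the mouth. Two bayonet notches, each 15 mm wide, widen the mouth to 41 mm from its centre, along this frame's +x and -x. The collar's ledge is 11 mm thick; under it runs a groove 18 mm high for the lid's pins.
- run_rib (a point): Top of the wide (8 mm) black rib on the housing's shoulder, 57 mm from the axis, 15 mm below the mouth: half-way (run), 0.65 rad clockwise from the notch. Thin ribs mark the notch (0 rad) and the lock (1.3 rad); a second set of three lies opposite. The ends of the lid's bar point at the ribs.
- ring (a joint): Sprung run ring hidden in the groove, pushed round by the lid's pins. 0 at rest, grows (rad) as the lid is turned clockwise, trailing the lid's angle from the notch by about 0.1 rad. It pushes the lid back with about 0.08 N m at 0 and 0.2 N m at 0.6 rad. A spring pawl is felt from about 1.0 rad of lid angle; the lid clicks past it into the lock at about 1.28 rad.
- lid_grip (a point): Centre of the black grip bar on the lid: 74 mm along this frame's x, 16 mm thick along y, 32 mm tall; this point is 22 mm above the lid's disc, 10 mm below the bar's top, 54 mm above the lid's underside. Pinch it across y. When the lid is seated this point is 31 mm above the mill's mouth; if the pins miss the notches it stops about 22 mm higher.
- lid: The same lid, 0.28 kg, standing on its plug, bar up: aluminium disc 100 mm across, 8 mm thick, over a plug 62 mm across, 24 mm deep, with two steel pins 10 mm thick along +x and -x (under the bar's ends), reaching 39 mm from the axis, centred 6 mm above the underside. Either way round fits. Origin: centre of the plug's underside.
- slug_mid (a point): Centre, half-way up, of the porcelain grinding cylinder: off-white, 24 mm in diameter and 30 mm tall, standing on end on the bench. About 34 g. Sturdy: it may be dropped into the bowl from the mouth, and may stand or lie there.
- prop_mid (a point): Centre, half-way up, of the loose kiln prop: off-white square post 26 x 26 x 50 mm, standing on end on the bench, its sides along this frame's x and y. About 60 g.
- tray: Open wooden tray, fixed to the bench: 160 mm along its x, 130 mm along y, 40 mm high, walls and floor 5 mm thick; origin at the centre of its underside. Three kiln props like the loose one are fixed in a row along its +x wall, filling it from 42 mm on the +x side of the origin.
- tray_free (a point): Middle of the free part of the tray's floor (25 mm to the -x side of the tray's centre, 5 mm above the bench). The free floor is about 100 mm along the tray's x and 120 mm along y.
- mug: Bystander to be left alone: a blue-glazed mug, 76 mm wide and 85 mm tall; origin about the middle of its underside.
- bisque_bowl: Bystander to be left alone: a small terracotta bowl, 100 mm wide and 45 mm tall; origin about the middle of its underside.
- spatula: Bystander to be left alone: a spatula lying flat; origin about the middle of its underside.
- brush: Bystander to be left alone: a brush lying flat; origin about the middle of its underside.
- glaze_jar: Bystander to be left alone: a closed white jar, 72 mm wide and 75 mm tall; origin about the middle of its underside.
- tumbler: Bystander to be left alone: an open steel tumbler, 74 mm wide and 120 mm tall; origin about the middle of its underside.
- sanding_block: Bystander to be left alone: a wooden block 75 x 50 x 25 mm; origin about the middle of its underside.
There are look-alikes about, which are no part of the job. What is shaped like the lid but pink or yellow is not meant.

How it is judged:
On the way, in this order (a step that is already met when the one before it is completed fails the run):
1. the grinding cylinder is in the mill's bowl and the kiln prop is in the tray (horizontal distance between slug_mid and mill_mouth below 0.034 m and z of slug_mid in the frame of mill_mouth below -0.035 m and x of prop_mid in the frame of tray between -0.08 and 0.08 m and y of prop_mid in the frame of tray between -0.065 and 0.065 m and z of prop_mid in the frame of tray below 0.036 m), for 0.2 s.
2. the lid is seated in the mill, pins through the notches, before it is turned (horizontal distance between lid_grip and mill_mouth below 0.006 m and z of lid_grip in the frame of mill_mouth below 0.036 m and angle between the z axis of lid_grip and the z axis of mill_mouth, either way round below 0.1 rad and angle between the x axis of lid_grip and the x axis of mill_mouth, either way round below 0.35 rad), for 0.1 s.
At the end, for the whole second after the job is handed in: Cylinder in the bowl; prop inside the tray, centre under 36 mm above its underside; lid seated (6 mm off axis, 5 mm up, 0.1 rad tilt at most), turned clockwise 0.45 to 0.85 rad from the notches, ring past 0.25 rad, fingers gripping it with over 2 N (all of step 1 and horizontal distance between lid_grip and mill_mouth below 0.006 m and z of lid_grip in the frame of mill_mouth below 0.036 m and angle between the z axis of lid_grip and the z axis of mill_mouth, either way round below 0.1 rad and angle between the x axis of lid_grip and the x axis of mill_mouth, either way round between 0.45 and 0.85 rad and value of joint ring above 0.25 rad and contact force between the fingers and lid above 2 N); the arm keeps its last pose, push and grip.
It fails at once if the lid is turned past the click into the lock (value of joint ring above 1.2 rad).
It fails at once if a bystander is moved more than 40 mm (distance of any of mug, bisque_bowl, spatula, brush, glaze_jar, tumbler, sanding_block from where it was at the start of the episode above 0.04 m).
It also fails if it takes over 61 s, if anything falls off the work surface, if the arm or the gripper's body presses on something with over 40 N, if the wrist force passes 120 N, or if a joint passes its speed limit or range.

## Working session

There is one attempt and no reset: what is moved stays moved. The work goes in short steps, Python scripts to look and compute and a shell command to move; the robot and the scene stay as the last step left them, time stands still between calls to the robot, and variables do not carry over. Pictures are saved under pics/ and viewed, and the job is handed in when it is done.

```bash
ls; mkdir -p pics
cat > h.py <<'E'
import numpy as np,cv2
from cell import arm,eyes,nets
from scipy.spatial.transform import Rotation as R
def save(n,f,crop=None,scale=1):
    c=eyes.capture(n); im=c["pixels"][:,:,::-1]
    if crop: a,b,w,h=crop; im=im[b:b+h,a:a+w]
    if scale!=1: im=cv2.resize(im,None,fx=scale,fy=scale,interpolation=cv2.INTER_CUBIC)
    cv2.imwrite("pics/"+f,im); return c
def pix2w(c,u,v,z):
    K=c["camera_matrix"];T=c["world_from_camera"]
    d=np.linalg.inv(K)@[u,v,1]; d=T[:3,:3]@[d[0],-d[1],-d[2]]
    o=T[:3,3]; return o+d*(z-o[2])/d[2]
def w2pix(c,p):
    K=c["camera_matrix"];T=c["world_from_camera"]
    q=np.linalg.inv(T)@[*p,1]; x=K@[q[0],-q[1],-q[2]]; return x[:2]/x[2]
def find(c,q,cam,n=5):
    out=[]
    for d in nets.boxes_of(q,cam)[:n]:
        p=(c["world_from_camera"]@[*d["location"],1])[:3]
        print(cam,q,round(d["score"],2),p.round(3),w2pix(c,p).round(0))
def st():
    s=arm.get_state(); r=R.from_rotvec(s["ee_rot"]).as_matrix()
    print("t",s["t"],"p",np.round(s["eef_pos"],4),"w",round(s["gripper_width"],4),"F",np.round(s["contact_force"],1)); print(r.round(3)); print(np.round(s["q"],3))
    return s,r
E
python3 - <<'E'
from h import *
st()
for n in["scene","top"]:
    c=save(n,n+"0.png"); print(c["camera_matrix"].round(1).tolist(),c["world_from_camera"].round(3).tolist())
    for q in["mill","lid","lid_grip","slug_mid","prop_mid","tray","run_rib","mug","bisque_bowl","spatula","brush","glaze_jar","tumbler","sanding_block"]: find(c,q,n)
E
```

```text
pics
t 0.0 p [0.1853 0.5176 0.2557] w 0.0849 F [-0.3  0.3 -0. ]
[[-0.001 -0.941  0.337]
 [-0.001  0.337  0.941]
 [-1.     0.    -0.001]]
[ 1.074  0.259  0.021  1.334 -0.     1.418]
[[480.4, 0.0, 308.1], [0.0, 480.4, 240.5], [0.0, 0.0, 1.0]] [[0.651, -0.48, 0.589, 1.104], [0.759, 0.428, -0.491, -0.468], [-0.016, 0.766, 0.642, 0.659], [0.0, 0.0, 0.0, 1.0]]
scene mill 0.77 [0.491 0.299 0.055] [391. 173.]
scene lid 0.88 [ 0.558 -0.164  0.032] [245. 289.]
scene lid 0.82 [0.384 0.002 0.039] [262. 208.]
scene lid 0.8 [ 0.341 -0.309  0.035] [119. 264.]
scene lid 0.78 [ 0.653 -0.011  0.034] [342. 277.]
scene lid 0.46 [0.289 0.187 0.006] [299. 174.]
scene lid_grip 0.86 [0.381 0.001 0.035] [260. 209.]
scene lid_grip 0.79 [ 0.661 -0.01   0.029] [345. 281.]
scene lid_grip 0.71 [ 0.555 -0.169  0.035] [242. 289.]
scene lid_grip 0.64 [0.576 0.131 0.034] [366. 226.]
scene lid_grip 0.62 [0.69  0.184 0.065] [428. 230.]
scene slug_mid 0.48 [0.46  0.071 0.023] [308. 217.]
scene prop_mid 0.92 [ 0.451 -0.076  0.034] [251. 240.]
scene prop_mid 0.59 [0.689 0.187 0.066] [428. 228.]
scene prop_mid 0.53 [ 0.671
[... 1536 characters left out ...]
g_mid 0.4 [0.459 0.072 0.031] [299. 288.]
top slug_mid 0.16 [0.757 0.121 0.077] [276. 152.]
top prop_mid 0.45 [ 0.439 -0.072  0.054] [365. 296.]
top tray 0.89 [ 0.525 -0.331  0.002] [478. 258.]
top tray 0.58 [0.464 0.326 0.059] [181. 285.]
top run_rib 0.97 [0.463 0.324 0.06 ] [182. 285.]
top mug 0.72 [0.691 0.205 0.037] [241. 187.]
top bisque_bowl 0.81 [ 0.695 -0.195  0.022] [416. 184.]
top spatula 0.71 [0.273 0.2   0.001] [242. 373.]
top brush 0.6 [ 0.303 -0.189  0.021] [420. 359.]
top glaze_jar 0.7 [0.755 0.123 0.079] [275. 153.]
top glaze_jar 0.23 [ 0.525 -0.331 -0.001] [477. 259.]
top tumbler 0.8 [ 0.801 -0.165  0.084] [404. 130.]
top sanding_block 0.62 [ 0.77  -0.017  0.024] [338. 154.]
```

View pics/scene0.png

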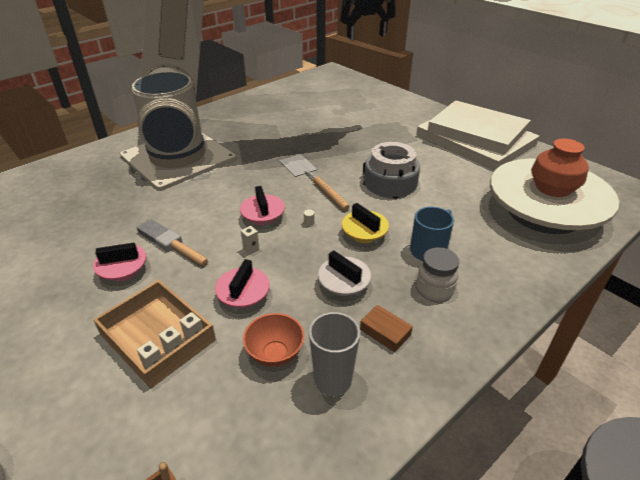

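View pics/top0.png

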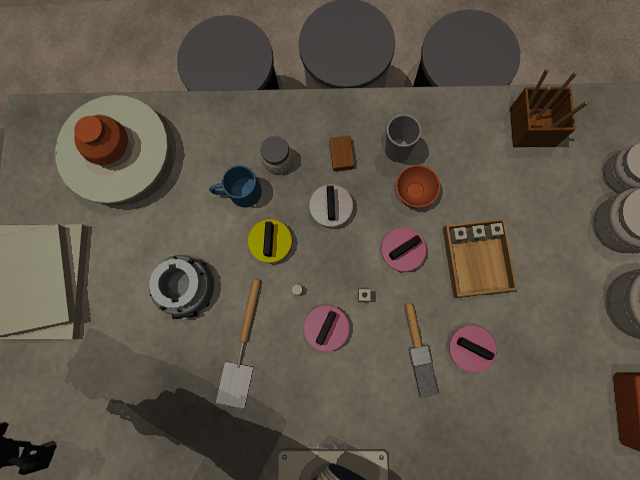

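The real lid is the grey-white one: top (331,206), scene (345,277). Its look-alikes are pink at top (404,249), (327,328) and (473,349), and yellow at (270,241). The cylinder is at top (297,290). The loose prop is at (364,295), and the props at (460–497,231) are fixed in the tray. Next I'll check close crops.

Run:
```python
from h import *
im=cv2.imread("pics/top0.png")
def cr(a,b,w,h,s): return cv2.resize(im[b:b+h,a:a+w],(w*s,h*s),interpolation=cv2.INTER_CUBIC)
cv2.imwrite("pics/mill0.png",cr(140,245,80,80,7))
A=cr(300,170,70,70,5);B=cr(280,270,100,50,5);
o=np.zeros((350+250,500,3),np.uint8);o[:350,:350]=A;o[350:,:]=B
cv2.imwrite("pics/obj0.png",o)
cv2.imwrite("pics/tray0.png",cr(435,205,90,100,6))
```

```text
(no output)
```

View pics/mill0.png

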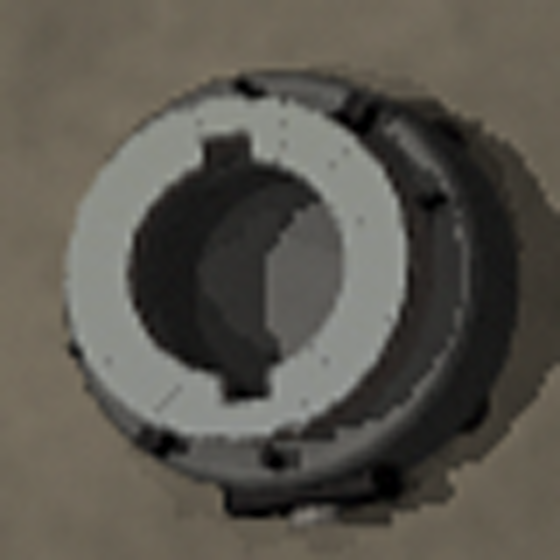

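View pics/obj0.png

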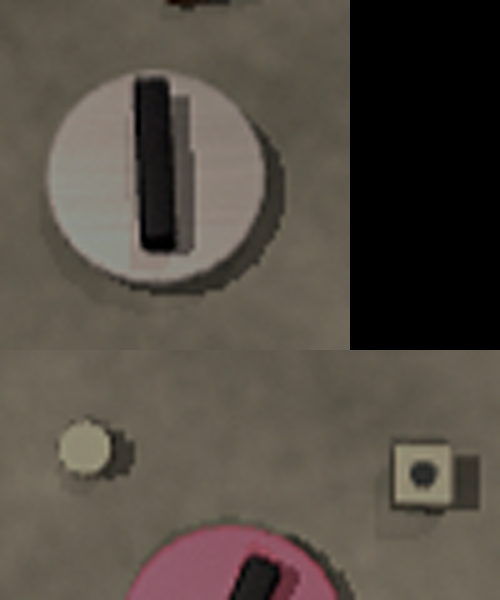

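View pics/tray0.png

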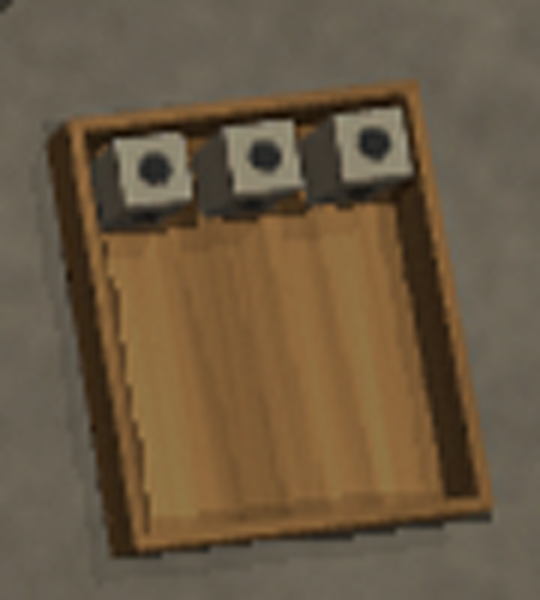

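```bash
python3 - <<'E'
from h import *
c=eyes.capture("top"); s=eyes.capture("scene")
f=lambda a,b,x,y,k,z: pix2w(c,a+(x+.5)/k-.5,b+(y+.5)/k-.5,z)
def pr(n,p): print(n,p.round(4),"scene px",w2pix(s,p).round(1), "r",np.hypot(*p[:2]).round(3))
pr("mill",f(140,245,237,266,7,.085))
a=f(140,245,227,150,7,.085);b=f(140,245,247,385,7,.085);pr("notchmid",(a+b)/2); d=a-b;print("notch ang",np.degrees(np.arctan2(d[1],d[0])),np.linalg.norm(d[:2]))
pr("disc",f(300,170,155,176,5,.032))
a=f(300,170,150,80,5,.064);b=f(300,170,158,247,5,.064);pr("bar",(a+b)/2);d=a-b;print(np.degrees(np.arctan2(d[1],d[0])),np.linalg.norm(d))
pr("slug",f(280,270,85,97,5,.03))
pr("prop",f(280,270,423,124,5,.05))
for n,x,y in[("TL",72,125),("TR",415,85),("BR",490,510),("BL",140,548)]: pr(n,f(435,205,x,y,6,.04))
E
python3 - <<'E'
import cv2
im=cv2.imread("pics/scene0.png")
a=cv2.resize(im[190:260,235:335],None,fx=6,fy=6,interpolation=cv2.INTER_CUBIC);cv2.imwrite("pics/sc1.png",a)
a=cv2.resize(im[130:310,310:430],None,fx=4,fy=3.3,interpolation=cv2.INTER_CUBIC);cv2.imwrite("pics/sc2.png",cv2.resize(im[130:300,310:430],None,fx=3.5,fy=3.5,interpolation=cv2.INTER_CUBIC))
E
```

```text
mill [0.4667 0.3343 0.085 ] scene px [394.1 152.5] r 0.574
notchmid [0.4664 0.3343 0.085 ] scene px [394.  152.5] r 0.574
notch ang 7.685168691558733 0.07209920050403235
disc [6.465e-01 6.000e-04 3.200e-02] scene px [344.4 273.1] r 0.647
bar [6.44e-01 5.00e-04 6.40e-02] scene px [344.  259.8] r 0.644
2.273331386924958 0.07611590044031244
slug [0.4562 0.0771 0.03  ] scene px [309.2 212.5] r 0.463
prop [ 0.4416 -0.0708  0.05  ] scene px [249.2 230.5] r 0.447
TL [ 0.594  -0.2566  0.04  ] scene px [211.3 324.4] r 0.647
TR [ 0.6077 -0.3832  0.04  ] scene px [144.7 372.3] r 0.718
BR [ 0.4505 -0.3993  0.04  ] scene px [ 94.2 318.3] r 0.602
BL [ 0.4377 -0.2735  0.04  ] scene px [158.3 279.7] r 0.516
```

View pics/sc1.png

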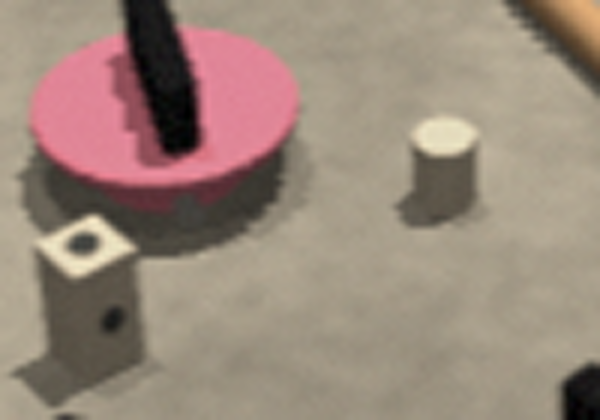

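View pics/sc2.png

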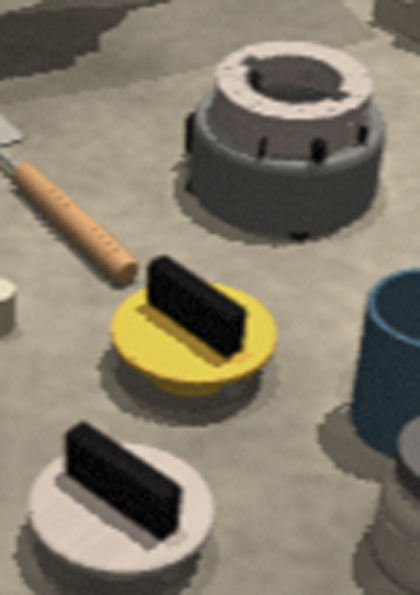

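```bash
cat >> h.py <<'E'
def plan(tx,ty,tz,az,n,cmd=None):
    """rows from the measured pose to TCP target, tool down; az = azimuth (deg) of tool z"""
    s=arm.get_state(); r=R.from_rotvec(s["ee_rot"]).as_matrix(); p=np.array(s["eef_pos"])
    a0=np.degrees(np.arctan2(r[1,2],r[0,2])); d=(az-a0+90)%180-90 # half-turn same
    step=(np.array([tx,ty,tz])-p)/n
    print("now",p.round(4),"az",round(a0,2),"roll total",round(-d,2),"t",round(s["t"],2))
    for i in range(n):
        a=np.radians(a0+d*i/n); z=np.array([np.cos(a),np.sin(a),0]); x=np.array([0,0,-1]); y=np.cross(z,x)
        print({"x":round(x@step*100,2),"y":round(y@step*100,2),"z":round(z@step*100,2),"roll":round(-d/n,2)})
E
python3 -c "
from h import *
plan(.456,.077,.15,97.7,10)"
```

```text
now [0.1854 0.5178 0.2563] az 70.3 roll total -27.4 t 1.6
{'x': np.float64(1.06), 'y': np.float64(-4.03), 'z': np.float64(-3.24), 'roll': np.float64(-2.74)}
{'x': np.float64(1.06), 'y': np.float64(-3.87), 'z': np.float64(-3.43), 'roll': np.float64(-2.74)}
{'x': np.float64(1.06), 'y': np.float64(-3.71), 'z': np.float64(-3.61), 'roll': np.float64(-2.74)}
{'x': np.float64(1.06), 'y': np.float64(-3.53), 'z': np.float64(-3.78), 'roll': np.float64(-2.74)}
{'x': np.float64(1.06), 'y': np.float64(-3.34), 'z': np.float64(-3.95), 'roll': np.float64(-2.74)}
{'x': np.float64(1.06), 'y': np.float64(-3.15), 'z': np.float64(-4.1), 'roll': np.float64(-2.74)}
{'x': np.float64(1.06), 'y': np.float64(-2.95), 'z': np.float64(-4.25), 'roll': np.float64(-2.74)}
{'x': np.float64(1.06), 'y': np.float64(-2.75), 'z': np.float64(-4.38), 'roll': np.float64(-2.74)}
{'x': np.float64(1.06), 'y': np.float64(-2.53), 'z': np.float64(-4.51), 'roll': np.float64(-2.74)}
{'x': np.float64(1.06), 'y': np.float64(-2.31), 'z': np.float64(-4.63), 'roll': np.float64(-2.74)}
```

```bash
sed -i 's/print({"x":round(x@step\*100,2),"y":round(y@step\*100,2),"z":round(z@step\*100,2),"roll":round(-d\/n,2)})/print("x %.2f y %.2f z %.2f roll %.2f"%(x@step*100,y@step*100,z@step*100,-d\/n))/' h.py
python3 -m pendant '[{"x":1,"y":-4,"z":-3.2,"roll":-2.7,"jaw":0.4},{"x":1,"y":-3.9,"z":-3.4,"roll":-2.7},{"x":1,"y":-3.7,"z":-3.6,"roll":-2.7},{"x":1,"y":-3.5,"z":-3.8,"roll":-2.7},{"x":1,"y":-3.3,"z":-3.9,"roll":-2.7},{"x":1,"y":-3.1,"z":-4.1,"roll":-2.7},{"x":1,"y":-2.9,"z":-4.2,"roll":-2.7},{"x":1,"y":-2.7,"z":-4.4,"roll":-2.7}]' 25
python3 -c "
from h import *
st();plan(.456,.077,.13,97.7,3)"
```

```text
t 1.6 p [0.1854 0.5178 0.2563] w 0.0852 F [-0.4  0.8 -0.3]
[[-0.    -0.941  0.337]
 [ 0.     0.337  0.941]
 [-1.     0.     0.   ]]
[1.074 0.259 0.021 1.334 0.    1.418]
now [0.1854 0.5178 0.2563] az 70.3 roll total -27.4 t 1.6
x 4.21 y -13.45 z -10.79 roll -9.13
x 4.21 y -11.56 z -12.79 roll -9.13
x 4.21 y -9.39 z -14.46 roll -9.13validation failed for argument at $[1]...
```

```bash
python3 -m pendant '[{"x":1,"y":-4,"z":-3.2,"roll":-2.7,"jaw":0.4},{"x":1,"y":-3.9,"z":-3.4,"roll":-2.7,"jaw":0.4},{"x":1,"y":-3.7,"z":-3.6,"roll":-2.7,"jaw":0.4},{"x":1,"y":-3.5,"z":-3.8,"roll":-2.7,"jaw":0.4},{"x":1,"y":-3.3,"z":-3.9,"roll":-2.7,"jaw":0.4},{"x":1,"y":-3.1,"z":-4.1,"roll":-2.7,"jaw":0.4},{"x":1,"y":-2.9,"z":-4.2,"roll":-2.7,"jaw":0.4},{"x":1,"y":-2.7,"z":-4.4,"roll":-2.7,"jaw":0.4}]' 25
python3 -c "
from h import *
st();plan(.456,.077,.13,97.7,3)"
```

```text
t: 2.6
eef_pos: [0.3997, 0.1647, 0.1762]
ee_rot: [-1.235, 1.192, 1.234]
contact_force: [0.1, 0.8, 0.7]
gripper_width: 0.0513
t 2.6 p [0.3997 0.1647 0.1762] w 0.0513 F [0.1 0.8 0.7]
[[ 0.001 -0.999 -0.035]
 [ 0.    -0.035  0.999]
 [-1.    -0.001  0.   ]]
[ 0.196  0.1   -0.39   1.08   0.     0.161]
now [0.3997 0.1647 0.1762] az 92.0 roll total -5.7 t 2.6
x 1.54 y -1.77 z -2.99 roll -1.90
x 1.54 y -1.67 z -3.04 roll -1.90
x 1.54 y -1.57 z -3.10 roll -1.90
```

```bash
python3 -m pendant '[{"x":1.5,"y":-1.8,"z":-3,"roll":-1.9,"jaw":0.4},{"x":1.5,"y":-1.7,"z":-3,"roll":-1.9,"jaw":0.4},{"x":1.5,"y":-1.6,"z":-3.1,"roll":-1.9,"jaw":0.4},{"x":0,"y":0,"z":0,"roll":0,"jaw":0.4}]'
python3 -c "
from h import *
st();plan(.456,.077,.028,97.7,3)
c=save('wrist','w1.png');find(c,'slug_mid','wrist');print(w2pix(c,[.456,.077,.03]),w2pix(c,[.456,.077,0]))"
```

```text
t: 3.1
eef_pos: [0.4565, 0.0771, 0.1303]
ee_rot: [-1.304, 1.146, 1.305]
contact_force: [0.0, 0.6, 1.3]
gripper_width: 0.0511
t 3.1 p [0.4565 0.0771 0.1303] w 0.0511 F [0.  0.6 1.3]
[[-0.001 -0.992 -0.13 ]
 [-0.    -0.13   0.992]
 [-1.     0.001 -0.   ]]
[-0.014  0.189 -0.409  0.974 -0.    -0.144]
now [0.4565 0.0771 0.1303] az 97.46 roll total -0.24 t 3.1
x 3.41 y 0.02 z -0.00 roll -0.08
x 3.41 y 0.02 z -0.00 roll -0.08
x 3.41 y 0.02 z -0.00 roll -0.08
wrist slug_mid 0.88 [0.452 0.076 0.029] [316. 248.]
[316.60403787 254.00639404] [316.70613559 239.67373223]
```

View pics/w1.png

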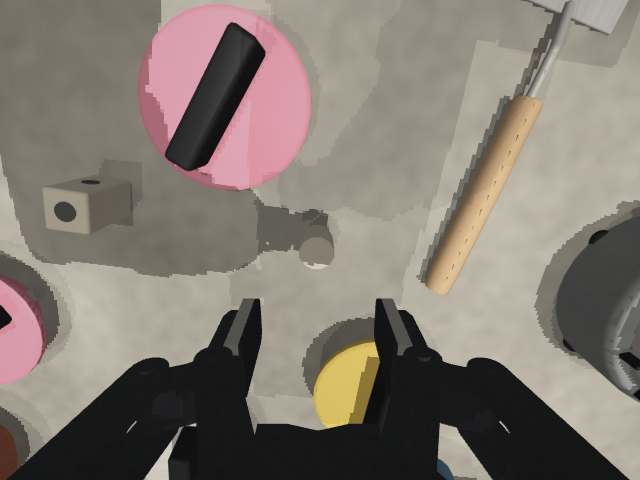

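```bash
python3 -m pendant '[{"x":3.4,"y":0,"z":0,"roll":0,"jaw":0.4},{"x":3.4,"y":0,"z":0,"roll":0,"jaw":0.4},{"x":2.5,"y":0,"z":0,"roll":0,"jaw":0.4},{"x":0.9,"y":0,"z":0,"roll":0,"jaw":0.4},{"x":0,"y":0,"z":0,"roll":0,"jaw":0.9},{"x":0,"y":0,"z":0,"roll":0,"jaw":0.9},{"x":0,"y":0,"z":0,"roll":0,"jaw":0.9},{"x":0,"y":0,"z":0,"roll":0,"jaw":0.9}]' 30
python3 -c "
from h import *
st()"
```

```text
t: 4.2
eef_pos: [0.4565, 0.0789, 0.0303]
ee_rot: [-1.307, 1.142, 1.305]
contact_force: [-0.5, 2.1, 6.9]
gripper_width: 0.0231
t 4.2 p [0.4565 0.0789 0.0303] w 0.0231 F [-0.5  2.1  6.9]
[[ 0.002 -0.991 -0.132]
 [ 0.    -0.132  0.991]
 [-1.    -0.002  0.   ]]
[-0.011  0.302 -0.562  0.705  0.    -0.143]
```

```bash
python3 -m pendant '[{"x":-3,"y":0,"z":0,"roll":0,"jaw":0.9},{"x":-5,"y":0,"z":0,"roll":0,"jaw":0.9},{"x":-5,"y":0,"z":0,"roll":0,"jaw":0.9},{"x":-1,"y":0,"z":0,"roll":0,"jaw":0.9}]'
python3 -c "
from h import *
st();plan(.4667,.3343,.165,97.7,5)"
```

```text
t: 4.7
eef_pos: [0.4572, 0.0787, 0.1727]
ee_rot: [-1.309, 1.14, 1.301]
contact_force: [0.2, -0.2, -0.9]
gripper_width: 0.023
t 4.7 p [0.4572 0.0787 0.1727] w 0.023 F [ 0.2 -0.2 -0.9]
[[ 0.006 -0.991 -0.132]
 [-0.    -0.132  0.991]
 [-1.    -0.006 -0.001]]
[-0.011  0.152 -0.337  1.076 -0.    -0.143]
now [0.4572 0.0787 0.1727] az 97.6 roll total -0.1 t 4.7
x 0.15 y -0.86 z 5.04 roll -0.02
x 0.15 y -0.87 z 5.04 roll -0.02
x 0.15 y -0.87 z 5.04 roll -0.02
x 0.15 y -0.87 z 5.04 roll -0.02
x 0.15 y -0.87 z 5.04 roll -0.02
```

```bash
python3 -m pendant '[{"x":0,"y":-0.85,"z":5,"roll":0,"jaw":0.9},{"x":0,"y":-0.85,"z":5,"roll":0,"jaw":0.9},{"x":0,"y":-0.9,"z":5,"roll":0,"jaw":0.9},{"x":0,"y":-0.85,"z":5,"roll":0,"jaw":0.9},{"x":0,"y":-0.85,"z":4.5,"roll":0,"jaw":0.9},{"x":0,"y":0,"z":0.5,"roll":0,"jaw":0.9},{"x":0,"y":0,"z":0,"roll":0,"jaw":0.9}]'
python3 -c "
from h import *
st();plan(.4667,.3343,.118,97.7,2)
c=save('wrist','w2.png');t=save('top','t2.png',(120,220,140,120),5)
print(w2pix(c,[.4667,.3343,.085]))
for a in (0,180):
  for rr in (41,): print(w2pix(c,[.4667+.041*np.cos(np.radians(7.7+a)),.3343+.041*np.sin(np.radians(7.7+a)),.085]))
"
```

```text
t: 5.58
eef_pos: [0.4649, 0.3321, 0.1684]
ee_rot: [-1.307, 1.145, 1.308]
contact_force: [0.1, 0.1, -0.7]
gripper_width: 0.0228
t 5.575 p [0.4649 0.3321 0.1684] w 0.0228 F [ 0.1  0.1 -0.7]
[[-0.001 -0.991 -0.133]
 [-0.001 -0.133  0.991]
 [-1.     0.002 -0.001]]
[ 0.473  0.334 -0.098  1.141 -0.     0.34 ]
now [0.4649 0.3321 0.1684] az 97.65 roll total -0.05 t 5.58
x 2.52 y -0.10 z 0.10 roll -0.03
x 2.52 y -0.10 z 0.10 roll -0.03
[319.93097065 267.56015768]
[319.88978274 325.37345199]
[319.97746652 202.29635301]
```

View pics/w2.png

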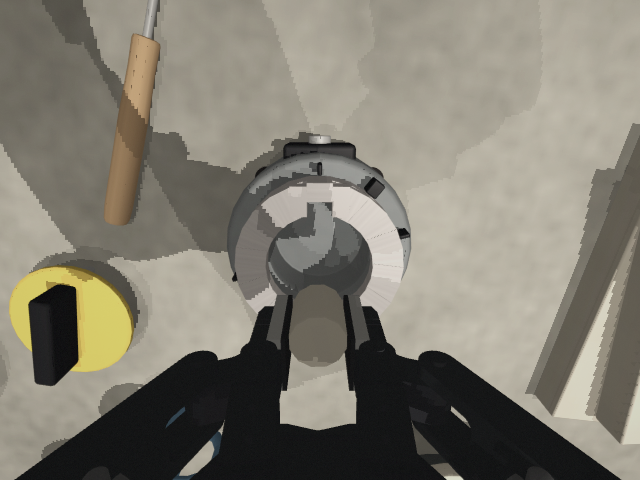

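View pics/t2.png

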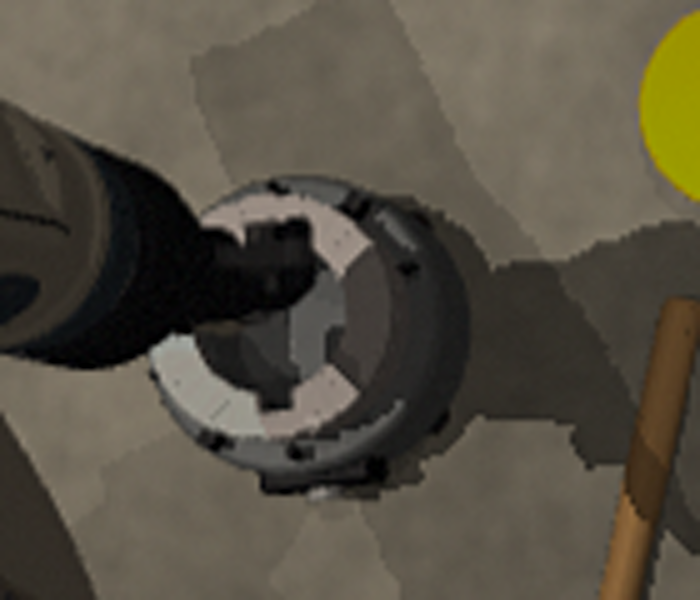

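```bash
python3 -m pendant '[{"x":2.5,"y":-0.2,"z":0.2,"roll":0,"jaw":0.9},{"x":2.5,"y":0,"z":0,"roll":0,"jaw":0.9},{"x":0,"y":0,"z":0,"roll":0,"jaw":0.9},{"x":0,"y":0,"z":0,"roll":0,"jaw":0.35},{"x":0,"y":0,"z":0,"roll":0,"jaw":0.35},{"x":0,"y":0,"z":0,"roll":0,"jaw":0.35},{"x":-2,"y":0,"z":0,"roll":0,"jaw":0.35},{"x":-5,"y":0,"z":0,"roll":0,"jaw":0.35}]'
python3 -c "
from h import *
st();c=save('wrist','w3.png');plan(.4416,-.0708,.2,90,8)"
```

```text
t: 6.68
eef_pos: [0.4662, 0.334, 0.1885]
ee_rot: [-1.306, 1.148, 1.308]
contact_force: [-0.1, 0.6, 0.3]
gripper_width: 0.0557
t 6.675 p [0.4662 0.334  0.1885] w 0.0557 F [-0.1  0.6  0.3]
[[-0.004 -0.991 -0.132]
 [-0.002 -0.132  0.991]
 [-1.     0.004 -0.001]]
[ 0.475  0.328 -0.054  1.193 -0.     0.343]
now [0.4684 0.3352 0.1966] az 97.62 roll total 7.62 t 6.72
x -0.04 y 1.01 z -4.99 roll 0.95
x -0.04 y 0.92 z -5.00 roll 0.95
x -0.04 y 0.84 z -5.02 roll 0.95
x -0.04 y 0.76 z -5.03 roll 0.95
x -0.04 y 0.67 z -5.04 roll 0.95
x -0.04 y 0.59 z -5.05 roll 0.95
x -0.04 y 0.50 z -5.06 roll 0.95
x -0.04 y 0.42 z -5.07 roll 0.95
```

View pics/w3.png

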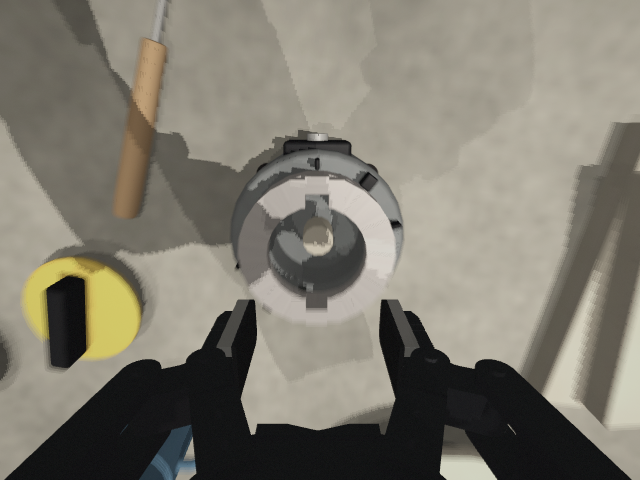

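The cylinder is standing in the bowl at pixel (318,235). Next is the prop.

```bash
python3 -m pendant '[{"x":0,"y":1,"z":-5,"roll":1,"jaw":0.35},{"x":0,"y":0.9,"z":-5,"roll":1,"jaw":0.35},{"x":0,"y":0.8,"z":-5,"roll":1,"jaw":0.35},{"x":0,"y":0.8,"z":-5,"roll":1,"jaw":0.35},{"x":0,"y":0.7,"z":-5,"roll":1,"jaw":0.35},{"x":0,"y":0.6,"z":-5,"roll":0.9,"jaw":0.35},{"x":0,"y":0.5,"z":-5,"roll":0.9,"jaw":0.35},{"x":0,"y":0.4,"z":-5,"roll":0.8,"jaw":0.35}]'
python3 -m pendant '[{"x":2.5,"y":0,"z":0,"roll":0,"jaw":0.35},{"x":2.5,"y":0,"z":0,"roll":0,"jaw":0.35},{"x":0,"y":0,"z":0,"roll":0,"jaw":0.35}]'
python3 -c "
from h import *
st();c=save('wrist','w4.png');plan(.4416,-.0708,.036,90,3)
find(c,'prop_mid','wrist')
for d in((-1,-1),(-1,1),(1,1),(1,-1)): print(w2pix(c,[.4416+d[0]*.013,-.0708+d[1]*.013,.05]))"
```

```text
t: 7.72
eef_pos: [0.4391, -0.0705, 0.1898]
ee_rot: [-1.21, 1.209, 1.208]
contact_force: [0.4, -0.7, -0.3]
gripper_width: 0.0554
t: 8.1
eef_pos: [0.4384, -0.0687, 0.1384]
ee_rot: [-1.207, 1.21, 1.211]
contact_force: [0.8, 0.2, 0.4]
gripper_width: 0.0554
t 8.1 p [ 0.4384 -0.0687  0.1384] w 0.0554 F [0.8 0.2 0.4]
[[-0.002 -1.     0.   ]
 [ 0.001  0.     1.   ]
 [-1.     0.002  0.001]]
[-0.345  0.152 -0.434  0.988 -0.    -0.345]
now [ 0.4391 -0.0688  0.1395] az 90.0 roll total 0.0 t 8.15
x 3.45 y -0.08 z -0.07 roll 0.00
x 3.45 y -0.08 z -0.07 roll 0.00
x 3.45 y -0.08 z -0.07 roll 0.00
wrist prop_mid 0.55 [ 0.433 -0.075  0.051] [307. 254.]
[292.26756561 246.94888787]
[334.17271662 246.89876997]
[333.60012203 284.9442783 ]
[293.23394007 284.99485486]
```

View pics/w4.png

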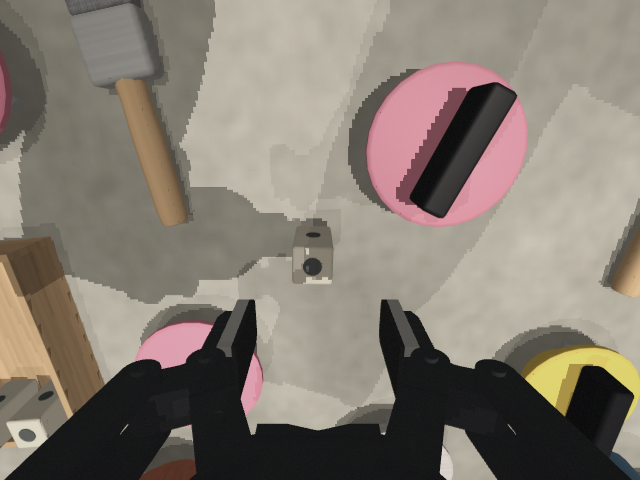

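```bash
python3 -m pendant '[{"x":3.4,"y":-0.2,"z":-0.2,"roll":0,"jaw":0.35},{"x":3.4,"y":0,"z":0,"roll":0,"jaw":0.35},{"x":2.4,"y":0,"z":0,"roll":0,"jaw":0.35},{"x":0.9,"y":0,"z":0,"roll":0,"jaw":0.35},{"x":0,"y":0,"z":0,"roll":0,"jaw":0.9},{"x":0,"y":0,"z":0,"roll":0,"jaw":0.9},{"x":0,"y":0,"z":0,"roll":0,"jaw":0.9},{"x":0,"y":0,"z":0,"roll":0,"jaw":0.9}]' 30
python3 -m pendant '[{"x":-3,"y":0,"z":0,"roll":0,"jaw":0.9},{"x":-5,"y":0,"z":0,"roll":0,"jaw":0.9},{"x":-5,"y":0,"z":0,"roll":0,"jaw":0.9},{"x":0,"y":0,"z":0,"roll":0,"jaw":0.9}]'
python3 -c "
from h import *
st()
T=np.array([[.594,-.2566],[.6077,-.3832],[.4505,-.3993],[.4377,-.2735]]);m=T.mean(0)
ux=(T[0]+T[1]-T[2]-T[3])/2;print(m,np.linalg.norm(ux));ux/=np.linalg.norm(ux);f=m-.025*ux;a=np.degrees(np.arctan2(ux[1],ux[0]));print(f,a)
plan(*f,.17,90+a,6)"
```

```text
t: 9.2
eef_pos: [0.4421, -0.0711, 0.0394]
ee_rot: [-1.211, 1.208, 1.207]
contact_force: [-0.8, 0.1, 6.3]
gripper_width: 0.0258
t: 9.7
eef_pos: [0.4429, -0.0714, 0.172]
ee_rot: [-1.214, 1.206, 1.203]
contact_force: [-0.2, 0.5, -0.5]
gripper_width: 0.0257
t 9.7 p [ 0.4429 -0.0714  0.172 ] w 0.0257 F [-0.2  0.5 -0.5]
[[ 0.007 -1.    -0.   ]
 [-0.002 -0.     1.   ]
 [-1.    -0.007 -0.002]]
[-0.347  0.127 -0.37   1.067 -0.    -0.347]
[ 0.522475 -0.32815 ] 0.15761602868997812
[ 0.49761236 -0.33076712] 6.009005957494541
now [ 0.4429 -0.0714  0.172 ] az 90.01 roll total -6.0 t 9.7
x 0.03 y -0.91 z -4.32 roll -1.00
x 0.03 y -0.84 z -4.34 roll -1.00
x 0.03 y -0.76 z -4.35 roll -1.00
x 0.03 y -0.68 z -4.36 roll -1.00
x 0.03 y -0.61 z -4.38 roll -1.00
x 0.03 y -0.53 z -4.39 roll -1.00
```

```bash
python3 -m pendant '[{"x":0,"y":-0.9,"z":-4.3,"roll":-1,"jaw":0.9},{"x":0,"y":-0.8,"z":-4.3,"roll":-1,"jaw":0.9},{"x":0,"y":-0.8,"z":-4.4,"roll":-1,"jaw":0.9},{"x":0,"y":-0.7,"z":-4.4,"roll":-1,"jaw":0.9},{"x":0,"y":-0.6,"z":-4.4,"roll":-1,"jaw":0.9},{"x":0,"y":-0.5,"z":-4.4,"roll":-1,"jaw":0.9},{"x":0,"y":0,"z":0,"roll":0,"jaw":0.9}]'
python3 -c "
from h import *
plan(.4976,-.3308,.046,96,3)
c=save('wrist','w5.png')"
```

```text
t: 10.58
eef_pos: [0.4955, -0.3333, 0.1664]
ee_rot: [-1.283, 1.16, 1.285]
contact_force: [1.0, 0.5, -0.4]
gripper_width: 0.0256
now [ 0.4955 -0.3333  0.1664] az 95.85 roll total -0.15 t 10.57
x 4.01 y -0.08 z 0.08 roll -0.05
x 4.01 y -0.08 z 0.08 roll -0.05
x 4.01 y -0.08 z 0.08 roll -0.05
```

View pics/w5.png

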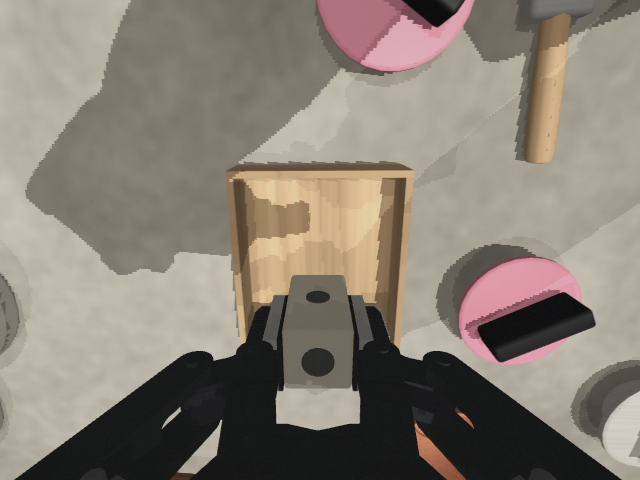

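Aligned with the tray. I'll lower it, release and retreat.

```bash
python3 -m pendant '[{"x":4,"y":-0.2,"z":0.2,"roll":0,"jaw":0.9},{"x":4,"y":0,"z":0,"roll":0,"jaw":0.9},{"x":3,"y":0,"z":0,"roll":0,"jaw":0.9},{"x":1,"y":0,"z":0,"roll":0,"jaw":0.9},{"x":0.2,"y":0,"z":0,"roll":0,"jaw":0.9},{"x":0,"y":0,"z":0,"roll":0,"jaw":0.4},{"x":0,"y":0,"z":0,"roll":0,"jaw":0.4},{"x":0,"y":0,"z":0,"roll":0,"jaw":0.4}]'
python3 -m pendant '[{"x":-3,"y":0,"z":0,"roll":0,"jaw":0.4},{"x":-6,"y":0,"z":0,"roll":0,"jaw":0.4},{"x":-6,"y":0,"z":0,"roll":0,"jaw":0.4},{"x":0,"y":0,"z":0,"roll":0,"jaw":0.4}]'
python3 -c "
from h import *
st();plan(.60,0,.2,92.3,8)
c=save('wrist','w6.png')"
```

```text
t: 11.62
eef_pos: [0.4977, -0.3289, 0.047]
ee_rot: [-1.287, 1.158, 1.285]
contact_force: [-0.3, 0.5, -0.4]
gripper_width: 0.0514
t: 12.12
eef_pos: [0.4989, -0.3299, 0.2018]
ee_rot: [-1.294, 1.158, 1.278]
contact_force: [0.3, -0.0, 0.2]
gripper_width: 0.051
t 12.125 p [ 0.4989 -0.3299  0.2018] w 0.051 F [ 0.3 -0.   0.2]
[[ 0.007 -0.995 -0.105]
 [-0.006 -0.105  0.995]
 [-1.    -0.006 -0.007]]
[-0.725  0.354  0.021  1.228 -0.    -0.829]
now [ 0.4989 -0.3299  0.2018] az 96.0 roll total 3.7 t 12.12
x 0.02 y -1.69 z 3.97 roll 0.46
x 0.02 y -1.66 z 3.98 roll 0.46
x 0.02 y -1.62 z 4.00 roll 0.46
x 0.02 y -1.59 z 4.01 roll 0.46
x 0.02 y -1.56 z 4.02 roll 0.46
x 0.02 y -1.53 z 4.03 roll 0.46
x 0.02 y -1.49 z 4.05 roll 0.46
x 0.02 y -1.46 z 4.06 roll 0.46
```

View pics/w6.png

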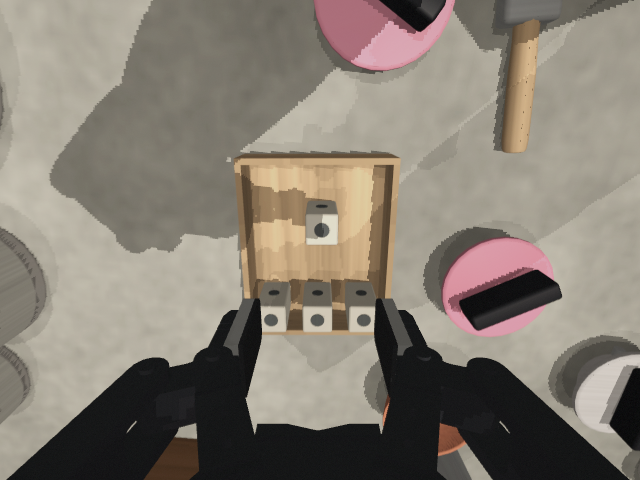

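The prop stands in the tray at (321,225). Now the lid.

```bash
python3 -m pendant '[{"x":0,"y":-2.2,"z":4,"roll":0.5,"jaw":0.4},{"x":0,"y":-2.2,"z":4,"roll":0.5,"jaw":0.4},{"x":0,"y":-2.2,"z":4,"roll":0.5,"jaw":0.4},{"x":0,"y":-2.1,"z":4,"roll":0.5,"jaw":0.4},{"x":0,"y":-2.1,"z":4,"roll":0.5,"jaw":0.4},{"x":0.5,"y":-2.1,"z":4,"roll":0.5,"jaw":0.4},{"x":1,"y":-2,"z":4,"roll":0.4,"jaw":0.4},{"x":1.5,"y":-2,"z":4,"roll":0.3,"jaw":0.4}]'
python3 -m pendant '[{"x":0,"y":0,"z":0,"roll":0,"jaw":0.4},{"x":0,"y":0,"z":0,"roll":0,"jaw":0.4}]'
python3 -c "
from h import *
st();plan(.6455,.0005,.062,92.3,3)
c=save('wrist','w7.png')
find(c,'lid_grip','wrist')
u=np.array([np.cos(np.radians(2.3)),np.sin(np.radians(2.3)),0]);v=np.array([-u[1],u[0],0])
for a,b in((-37,-8),(-37,8),(37,8),(37,-8),(0,0)): print(w2pix(c,np.array([.6455,.0005,.064])+u*a/1e3+v*b/1e3).round(1))
"
```

```text
t: 13.18
eef_pos: [0.6422, 0.0045, 0.1649]
ee_rot: [-1.238, 1.191, 1.24]
contact_force: [0.1, -0.3, 0.6]
gripper_width: 0.0514
t: 13.42
eef_pos: [0.6417, 0.0031, 0.1652]
ee_rot: [-1.238, 1.191, 1.241]
contact_force: [0.0, 0.4, 0.2]
gripper_width: 0.0513
t 13.425 p [0.6417 0.0031 0.1652] w 0.0513 F [0.  0.4 0.2]
[[-0.002 -0.999 -0.041]
 [-0.    -0.041  0.999]
 [-1.     0.002  0.   ]]
[-0.126  0.451  0.081  1.202 -0.    -0.166]
now [0.6417 0.0031 0.1652] az 92.33 roll total 0.03 t 13.43
x 3.44 y -0.12 z -0.09 roll 0.01
x 3.44 y -0.12 z -0.09 roll 0.01
x 3.44 y -0.12 z -0.09 roll 0.01
wrist lid_grip 0.92 [ 0.542 -0.151  0.03 ] [89. 87.]
wrist lid_grip 0.74 [0.562 0.13  0.03 ] [506. 135.]
wrist lid_grip 0.66 [ 0.641 -0.     0.032] [312. 238.]
[299.7 205.2]
[325.  205.2]
[324.2 308.7]
[301.4 308.7]
[312.6 259.6]
```

View pics/w7.png

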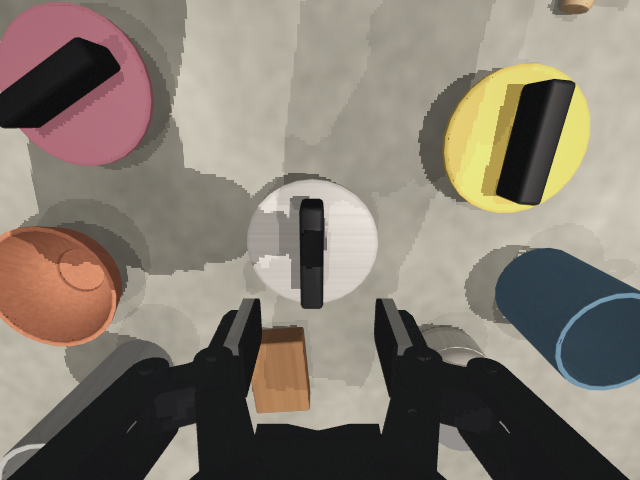

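```bash
python3 -m pendant '[{"x":3.4,"y":-0.35,"z":-0.25,"roll":0,"jaw":0.4},{"x":3.4,"y":0,"z":0,"roll":0,"jaw":0.4},{"x":2.4,"y":0,"z":0,"roll":0,"jaw":0.4},{"x":1,"y":0,"z":0,"roll":0,"jaw":0.4},{"x":0,"y":0,"z":0,"roll":0,"jaw":1},{"x":0,"y":0,"z":0,"roll":0,"jaw":1},{"x":0,"y":0,"z":0,"roll":0,"jaw":1},{"x":0,"y":0,"z":0,"roll":0,"jaw":1}]' 80
python3 -c "
from h import *
st()"
```

```text
t: 14.52
eef_pos: [0.6464, 0.0003, 0.0656]
ee_rot: [-1.24, 1.189, 1.236]
contact_force: [-0.8, -2.8, 6.2]
gripper_width: 0.015
t 14.525 p [6.464e-01 3.000e-04 6.560e-02] w 0.015 F [-0.8 -2.8  6.2]
[[ 0.002 -0.999 -0.04 ]
 [-0.001 -0.04   0.999]
 [-1.    -0.002 -0.001]]
[-0.129  0.524 -0.065  0.98  -0.001 -0.169]
```

```bash
python3 -m pendant '[{"x":-2,"y":0,"z":0,"roll":0,"jaw":1},{"x":-4,"y":0,"z":0,"roll":0,"jaw":1},{"x":-4,"y":0,"z":0,"roll":0,"jaw":1},{"x":-4,"y":0,"z":0,"roll":0,"jaw":1},{"x":0,"y":0,"z":0,"roll":0,"jaw":1}]'
python3 -c "
from h import *
st();plan(.4667,.3343,.2,97.7,8)"
```

```text
t: 15.15
eef_pos: [0.6468, 0.0009, 0.2075]
ee_rot: [-1.242, 1.186, 1.235]
contact_force: [1.8, 0.2, -3.2]
gripper_width: 0.0147
t 15.15 p [0.6468 0.0009 0.2075] w 0.0147 F [ 1.8  0.2 -3.2]
[[ 0.005 -0.999 -0.041]
 [-0.    -0.041  0.999]
 [-1.    -0.005 -0.001]]
[-0.128  0.437  0.167  1.295  0.    -0.169]
now [0.6468 0.0009 0.2075] az 92.32 roll total -5.38 t 15.15
x 0.09 y 2.08 z 4.26 roll -0.67
x 0.09 y 2.03 z 4.28 roll -0.67
x 0.09 y 1.98 z 4.30 roll -0.67
x 0.09 y 1.93 z 4.33 roll -0.67
x 0.09 y 1.88 z 4.35 roll -0.67
x 0.09 y 1.83 z 4.37 roll -0.67
x 0.09 y 1.78 z 4.39 roll -0.67
x 0.09 y 1.72 z 4.41 roll -0.67
```

```bash
python3 -m pendant '[{"x":0,"y":2,"z":4.2,"roll":-0.7,"jaw":1},{"x":0,"y":2,"z":4.3,"roll":-0.7,"jaw":1},{"x":0,"y":2,"z":4.3,"roll":-0.7,"jaw":1},{"x":0,"y":1.9,"z":4.3,"roll":-0.7,"jaw":1},{"x":0,"y":1.9,"z":4.3,"roll":-0.7,"jaw":1},{"x":0,"y":1.8,"z":4.3,"roll":-0.7,"jaw":1},{"x":0,"y":1.8,"z":4.3,"roll":-0.6,"jaw":1},{"x":0,"y":1.8,"z":4.3,"roll":-0.6,"jaw":1}]'
python3 -m pendant '[{"x":0,"y":0,"z":0,"roll":0,"jaw":1},{"x":0,"y":0,"z":0,"roll":0,"jaw":1}]'
python3 -c "
from h import *
st();plan(.4667,.3343,.16,97.7,2)
save('scene','s8.png',(330,80,130,110),6);save('wrist','w8.png')
c=save('top','t8.png',(90,200,180,130),4)"
```

```text
t: 16.15
eef_pos: [0.4644, 0.3311, 0.2027]
ee_rot: [-1.307, 1.144, 1.309]
contact_force: [0.8, 0.4, -3.4]
gripper_width: 0.0144
t: 16.4
eef_pos: [0.4655, 0.3299, 0.2032]
ee_rot: [-1.308, 1.144, 1.309]
contact_force: [0.4, -0.8, -2.3]
gripper_width: 0.0143
t 16.4 p [0.4655 0.3299 0.2032] w 0.0143 F [ 0.4 -0.8 -2.3]
[[-0.001 -0.991 -0.135]
 [-0.001 -0.135  0.991]
 [-1.     0.002 -0.001]]
[ 0.47   0.314 -0.035  1.223 -0.     0.334]
now [0.4655 0.3299 0.2032] az 97.75 roll total 0.05 t 16.4
x 2.16 y -0.09 z 0.21 roll 0.02
x 2.16 y -0.09 z 0.21 roll 0.02
```

View pics/s8.png

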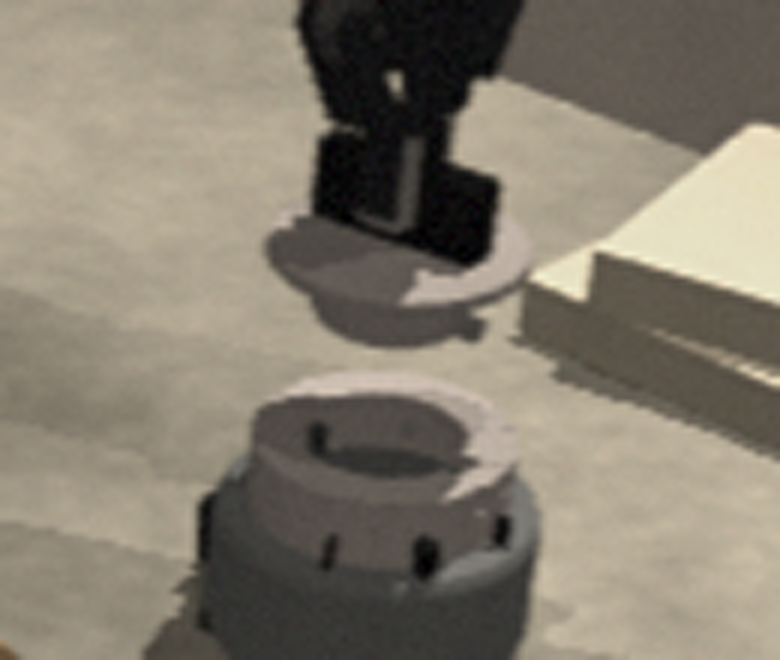

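View pics/w8.png

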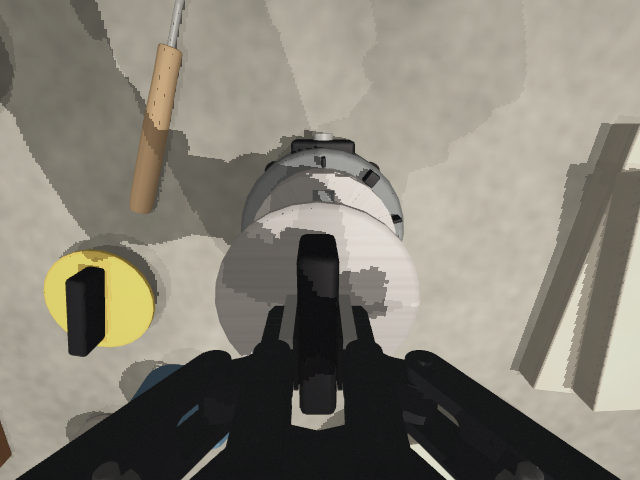

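View pics/t8.png

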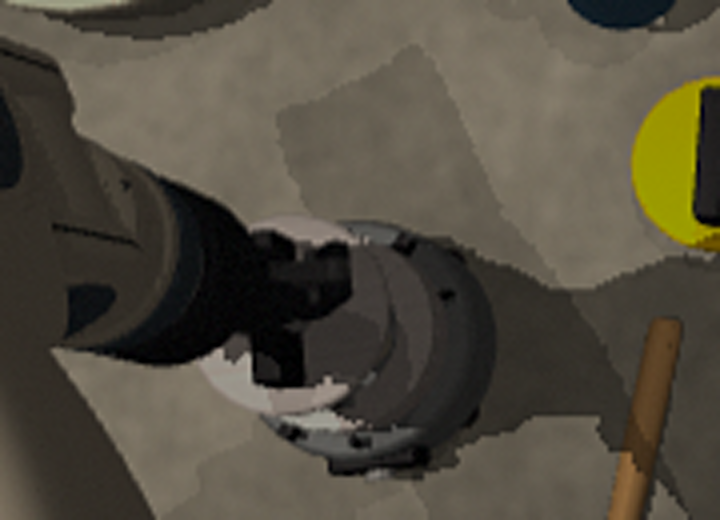

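```bash
python3 -c "
from h import *
c=eyes.capture('wrist');s=arm.get_state();r=R.from_rotvec(s['ee_rot']).as_matrix();p=np.array(s['eef_pos']);print(p)
print('notch', [w2pix(c,[.4667+k*np.cos(np.radians(7.7)),.3343+k*np.sin(np.radians(7.7)),.085]).round(1) for k in(-.052,-.041)])
for e in(-.002,-.001,0,.001,.002,.003):
  t=np.linspace(0,2*np.pi,400)
  P=np.array([w2pix(c,p+r@np.array([.0336,e+.05*np.cos(a),.05*np.sin(a)])) for a in t])
  B=[w2pix(c,p+r@np.array([.0016,e+a,b])) .round(1).tolist() for a in(.037,-.037) for b in (-.008,.008)]
  print(e,P.min(0).round(1),P.max(0).round(1),B)
"
python3 -c "
import cv2
im=cv2.imread('pics/w8.png');cv2.imwrite('pics/w8c.png',cv2.resize(im[150:430,200:440],None,fx=2.1,fy=2.1,interpolation=cv2.INTER_CUBIC))"
```

```text
[0.46644577 0.32915389 0.20395182]
notch [array([324.2, 172.9]), array([324.1, 189.4])]
-0.002 [212.3 206.6] [420.3 391.7] [[293.8, 261.8], [337.9, 261.7], [297.6, 421.3], [334.8, 421.3]]
-0.001 [212.1 204.3] [420.5 390.2] [[293.8, 259.2], [338.0, 259.2], [297.6, 419.5], [334.8, 419.5]]
0 [211.9 202.1] [420.7 388.7] [[293.7, 256.6], [338.0, 256.6], [297.5, 417.7], [334.9, 417.7]]
0.001 [211.7 199.8] [420.9 387.1] [[293.6, 254.0], [338.1, 254.0], [297.5, 415.8], [334.9, 415.8]]
0.002 [211.5 197.6] [421.1 385.6] [[293.6, 251.4], [338.1, 251.4], [297.5, 414.0], [334.9, 414.0]]
0.003 [211.3 195.3] [421.3 384. ] [[293.5, 248.8], [338.2, 248.8], [297.4, 412.1], [335.0, 412.1]]
```

View pics/w8c.png

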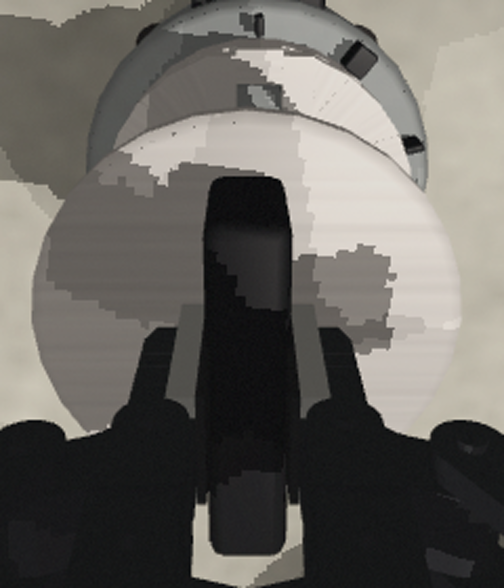

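```bash
python3 -m pendant '[{"x":2.3,"y":-0.1,"z":0.5,"roll":0,"jaw":1},{"x":2.3,"y":0,"z":0,"roll":0,"jaw":1},{"x":0,"y":0,"z":0,"roll":0,"jaw":1},{"x":0,"y":0,"z":0,"roll":0,"jaw":1}]'
python3 -c "
from h import *
st();plan(.4667,.3343,.116,97.7,2)
c=save('wrist','w9.png')
print('notch', [w2pix(c,[.4667+k*np.cos(np.radians(7.7)),.3343+k*np.sin(np.radians(7.7)),.085]).round(1) for k in(-.052,-.041)])
save('scene','s9.png',(330,80,130,110),6)
"
```

```text
t: 17.1
eef_pos: [0.4669, 0.3349, 0.1591]
ee_rot: [-1.307, 1.142, 1.306]
contact_force: [0.4, 0.7, -2.4]
gripper_width: 0.0144
t 17.1 p [0.4669 0.3349 0.1591] w 0.0144 F [ 0.4  0.7 -2.4]
[[ 0.001 -0.991 -0.133]
 [ 0.    -0.133  0.991]
 [-1.    -0.001  0.   ]]
[ 0.476  0.343 -0.108  1.118 -0.     0.343]
now [0.4669 0.3349 0.1591] az 97.66 roll total -0.04 t 17.1
x 2.16 y 0.01 z -0.03 roll -0.02
x 2.16 y 0.01 z -0.03 roll -0.02
notch [array([315.3, 181.6]), array([315.4, 201.5])]
```

View pics/w9.png

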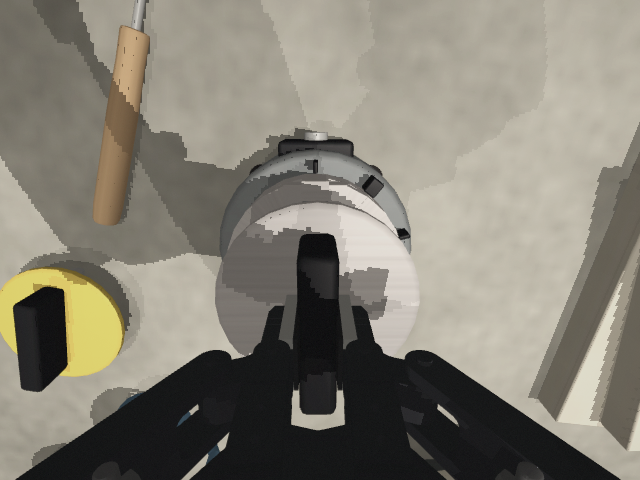

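View pics/s9.png

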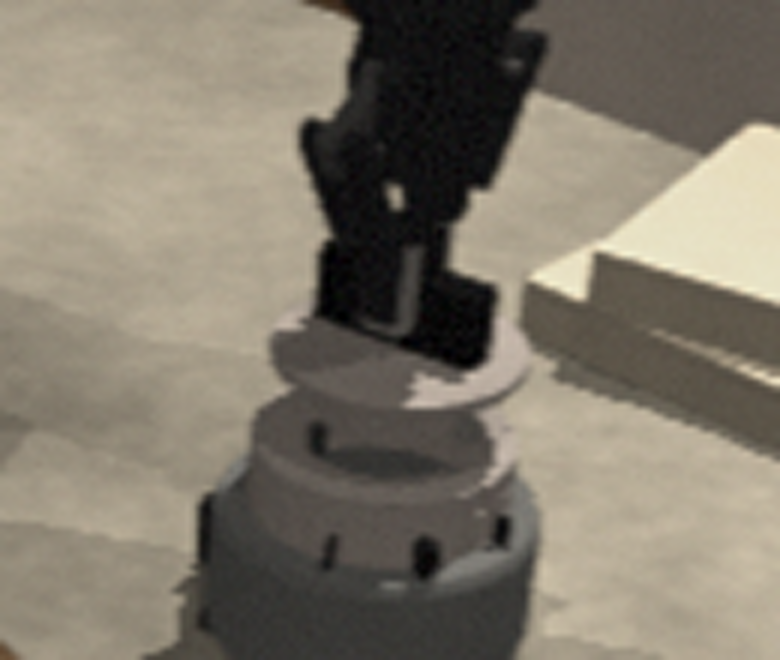

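```bash
python3 -m pendant '[{"x":0.6,"y":0,"z":-0.05,"roll":0,"jaw":1},{"x":0.4,"y":0,"z":0,"roll":0,"jaw":1},{"x":0.4,"y":0,"z":0,"roll":0,"jaw":1},{"x":0,"y":0,"z":0,"roll":0,"jaw":1}]'
python3 -c "
from h import *
st()"
```

```text
t: 17.7
eef_pos: [0.4662, 0.3346, 0.1439]
ee_rot: [-1.307, 1.143, 1.308]
contact_force: [-0.1, -0.3, -2.4]
gripper_width: 0.0143
t 17.7 p [0.4662 0.3346 0.1439] w 0.0143 F [-0.1 -0.3 -2.4]
[[-0.001 -0.991 -0.134]
 [-0.    -0.134  0.991]
 [-1.     0.001 -0.   ]]
[ 0.476  0.353 -0.135  1.084  0.     0.342]
```

The lid is past the miss height (TCP about 0.150) with no contact force, so the pins are in the notches. I'll keep lowering.

```bash
python3 -m pendant '[{"x":0.5,"y":0,"z":0,"roll":0,"jaw":1},{"x":0.5,"y":0,"z":0,"roll":0,"jaw":1},{"x":0.3,"y":0,"z":0,"roll":0,"jaw":1},{"x":0.2,"y":0,"z":0,"roll":0,"jaw":1},{"x":0.1,"y":0,"z":0,"roll":0,"jaw":1},{"x":0,"y":0,"z":0,"roll":0,"jaw":1}]'
python3 -c "
from h import *
st();save('scene','s10.png',(330,80,130,110),6)"
```

```text
t: 18.45
eef_pos: [0.4664, 0.3346, 0.1283]
ee_rot: [-1.308, 1.143, 1.307]
contact_force: [0.8, 0.5, -2.4]
gripper_width: 0.0141
t 18.45 p [0.4664 0.3346 0.1283] w 0.0141 F [ 0.8  0.5 -2.4]
[[ 0.    -0.991 -0.134]
 [ 0.    -0.134  0.991]
 [-1.    -0.     0.   ]]
[ 0.476  0.364 -0.16   1.046  0.     0.342]
```

View pics/s10.png

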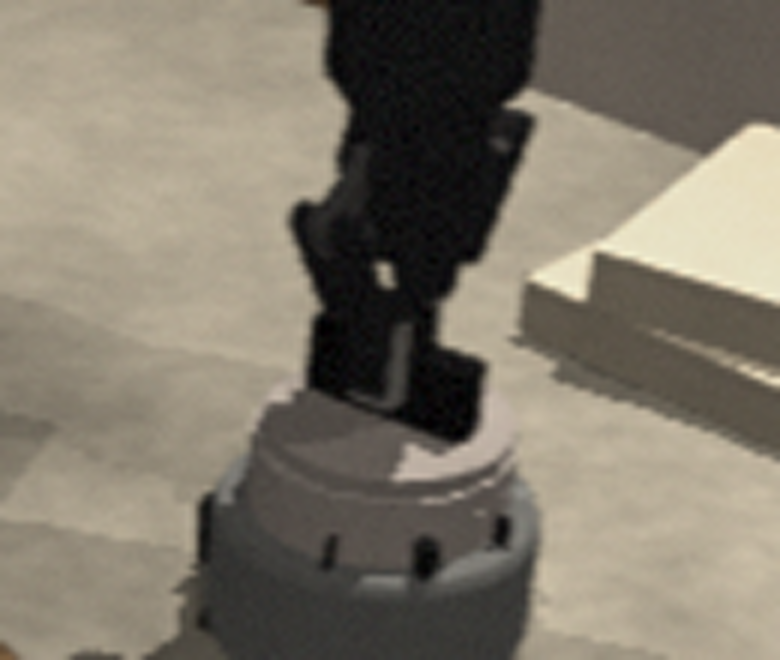

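Almost flush, with no upward force yet. I'll press down until it touches.

```bash
python3 -m pendant '[{"x":0.1,"y":0,"z":0,"roll":0,"jaw":1},{"x":0.1,"y":0,"z":0,"roll":0,"jaw":1},{"x":0,"y":0,"z":0,"roll":0,"jaw":1}]'
python3 -c "
from h import *
st();"
```

```text
t: 18.88
eef_pos: [0.4664, 0.3347, 0.1265]
ee_rot: [-1.308, 1.142, 1.307]
contact_force: [-1.2, -1.4, 1.5]
gripper_width: 0.0144
t 18.875 p [0.4664 0.3347 0.1265] w 0.0144 F [-1.2 -1.4  1.5]
[[ 0.    -0.991 -0.134]
 [ 0.    -0.134  0.991]
 [-1.    -0.     0.   ]]
[ 0.476  0.365 -0.163  1.042 -0.     0.342]
```

```bash
python3 -m pendant '[{"x":0.1,"y":0,"z":0,"roll":0,"jaw":1},{"x":0,"y":0,"z":0,"roll":0,"jaw":1},{"x":0,"y":0,"z":0,"roll":0,"jaw":1}]'
python3 -c "
from h import *
s,_=st();print(s['ft_torque']);save('scene','s11.png',(330,80,130,110),6)"
```

```text
t: 19.25
eef_pos: [0.4663, 0.3346, 0.1264]
ee_rot: [-1.308, 1.142, 1.307]
contact_force: [-3.2, -2.7, 9.6]
gripper_width: 0.0143
t 19.25 p [0.4663 0.3346 0.1264] w 0.0143 F [-3.2 -2.7  9.6]
[[ 0.001 -0.991 -0.134]
 [ 0.    -0.134  0.991]
 [-1.    -0.001  0.   ]]
[ 0.476  0.365 -0.164  1.04  -0.     0.342]
[-0.41966601  0.71858251  0.01280815]
```

View pics/s11.png

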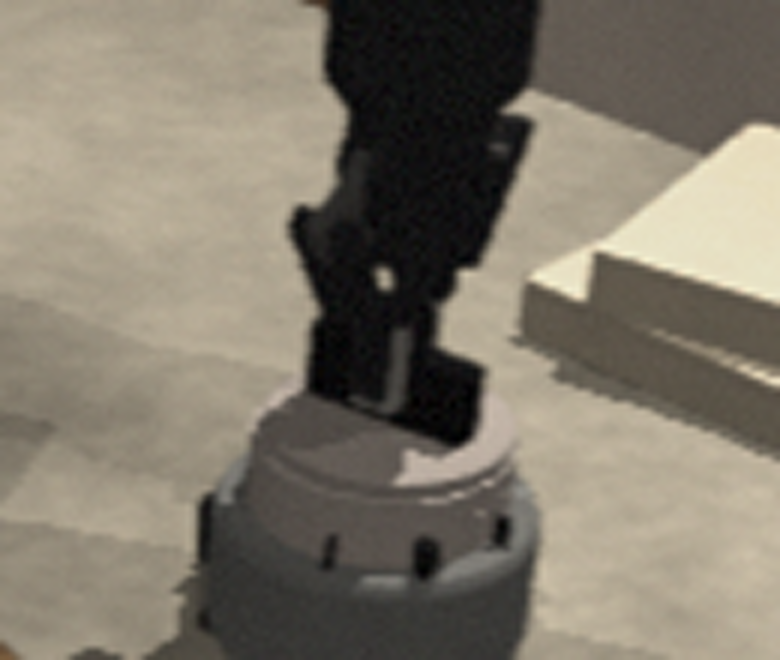

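Seated flush: the force is 9.6 N up and the height is as expected. Now the clockwise turn (+roll), in two parts.

```bash
python3 -m pendant '[{"x":0,"y":0,"z":0,"roll":4,"jaw":1},{"x":0,"y":0,"z":0,"roll":4,"jaw":1},{"x":0,"y":0,"z":0,"roll":4,"jaw":1},{"x":0,"y":0,"z":0,"roll":4,"jaw":1},{"x":0,"y":0,"z":0,"roll":4,"jaw":1},{"x":0,"y":0,"z":0,"roll":0,"jaw":1}]'
python3 -c "
from h import *
s,_=st();print(s['ft_torque']);plan(.4664,.3346,.126,97.7-37.2,4)"
```

```text
t: 20.05
eef_pos: [0.4668, 0.3346, 0.1264]
ee_rot: [-1.049, 1.302, 1.048]
contact_force: [-2.1, -3.2, 7.8]
gripper_width: 0.0145
t 20.05 p [0.4668 0.3346 0.1264] w 0.0145 F [-2.1 -3.2  7.8]
[[ 0.002 -0.977  0.214]
 [ 0.     0.214  0.977]
 [-1.    -0.002  0.001]]
[ 4.76e-01  3.65e-01 -1.64e-01  1.04e+00 -1.00e-03  6.92e-01]
[-0.48488591  0.22219957  0.03439374]
now [0.4668 0.3346 0.1264] az 77.65 roll total 17.15 t 20.05
x 0.01 y 0.01 z -0.00 roll 4.29
x 0.01 y 0.01 z -0.00 roll 4.29
x 0.01 y 0.01 z -0.00 roll 4.29
x 0.01 y 0.01 z -0.00 roll 4.29
```

```bash
python3 -m pendant '[{"x":0,"y":0,"z":0,"roll":4.5,"jaw":1},{"x":0,"y":0,"z":0,"roll":4.5,"jaw":1},{"x":0,"y":0,"z":0,"roll":4.5,"jaw":1},{"x":0,"y":0,"z":0,"roll":4,"jaw":1},{"x":0,"y":0,"z":0,"roll":0,"jaw":1},{"x":0,"y":0,"z":0,"roll":0,"jaw":1}]'
python3 -c "
from h import *
s,_=st();print(s['ft_torque']);plan(.4664,.3346,.126,97.7-37.2,1)
save('scene','s12.png',(330,80,130,110),6);c=save('wrist','w12.png');save('top','t12.png',(0,0,640,480))
for k in(.037,-.037):
  a=np.radians(7.7-37.2);print(w2pix(c,[.4667+k*np.cos(a),.3343+k*np.sin(a),.126]).round(1))"
```

```text
t: 20.8
eef_pos: [0.4669, 0.3343, 0.1264]
ee_rot: [-0.819, 1.41, 0.817]
contact_force: [-2.1, -4.5, 8.6]
gripper_width: 0.0145
t 20.8 p [0.4669 0.3343 0.1264] w 0.0145 F [-2.1 -4.5  8.6]
[[ 0.002 -0.868  0.497]
 [-0.     0.497  0.868]
 [-1.    -0.002  0.001]]
[ 4.76e-01  3.65e-01 -1.64e-01  1.04e+00 -1.00e-03  9.96e-01]
[-0.89123812  0.18059871  0.15564455]
now [0.4669 0.3343 0.1264] az 60.19 roll total -0.31 t 20.8
x 0.04 y 0.05 z 0.00 roll -0.31
[317.1 419.7]
[315.8 258.1]
```

View pics/s12.png

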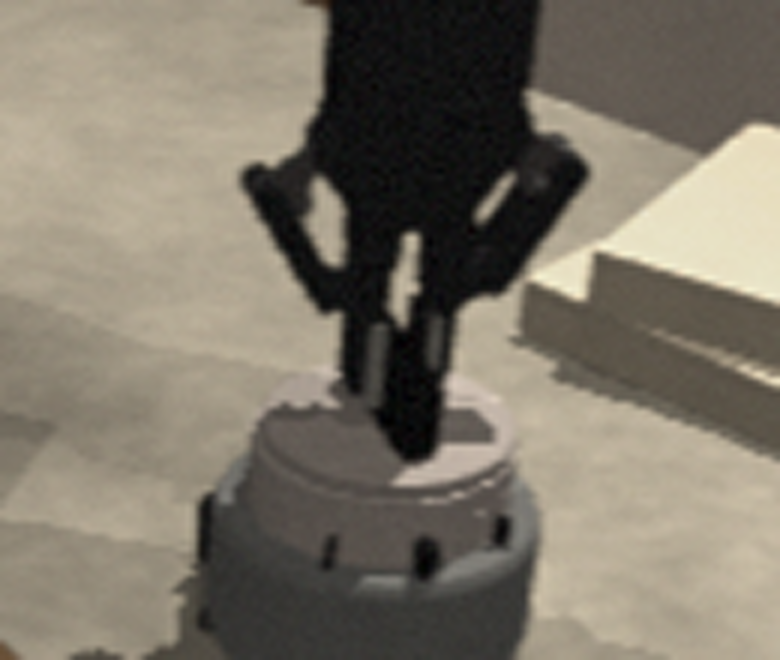

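View pics/w12.png

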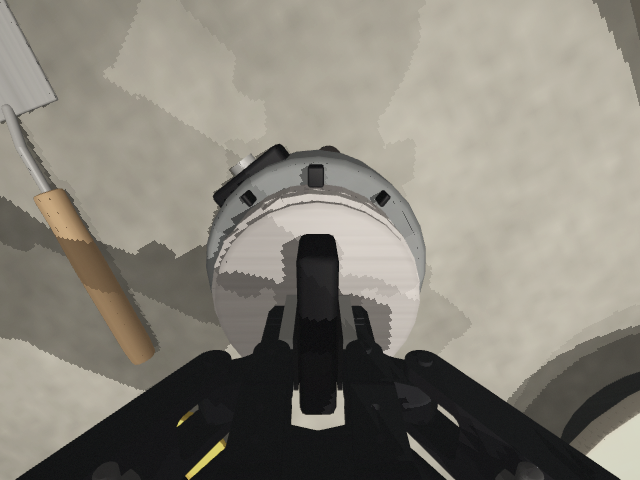

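View pics/t12.png

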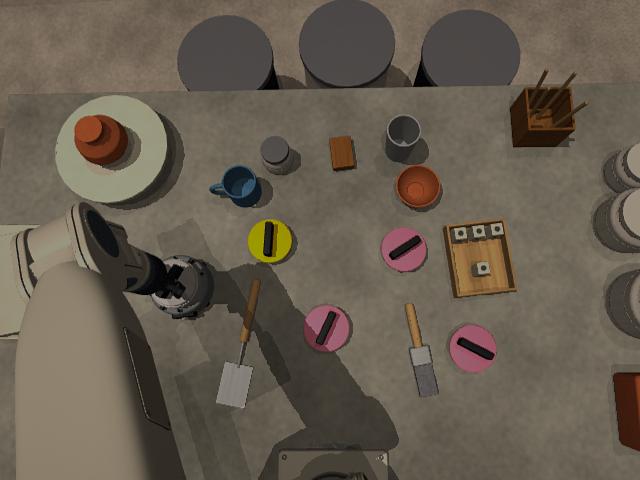

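The bar points straight at the wide rib at wrist pixel (316,175). The lid is flush in the scene view, the spring torque is felt (about 0.15 N m), and the prop is in the tray at top pixel (482,268). The bystanders haven't moved, so I'm handing in.

```bash
python3 -c "
from h import *
print(arm.finish_job());st()"
```

```text
the job is handed in; nothing more can be done
None
the job is handed in; nothing more can be done
```

The job is done and handed in at about 21 s. The cylinder is in the mill's bowl and the loose prop is in the tray. The grey lid is seated and turned to the wide middle rib, and the gripper still holds it there at 80 N.

What my last checks showed:
- **Cylinder:** it was standing in the bowl in the wrist picture taken after the drop. I couldn't see it again once the lid was on.
- **Prop:** it is upright on the free part of the tray floor in the final top picture.
- **Lid seating:** it sits flush, with the gripper about 0.2 mm from my estimate of the mill's axis and about 9 N of upward contact force.
- **Lid angle:** it was turned about 37.5° (0.65 rad) clockwise. The bar's end points at the wide rib, and about 0.15 N m of spring torque pushes back. I saw no sign of the lock click.
- **Bystanders:** they look unmoved in the final top picture.

No check failed or disagreed. I couldn't read the ring joint or the finger force directly. I inferred them from the lid angle, the torque, and the jaws being stopped on the bar at a measured 14–15 mm. `finish_job` gave no verdict, and I couldn't read the arm's state after handing in.

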